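# Lock the suction port and hold the finishing box flap at the pointer

### The arm

A 6-joint arm with a two-finger parallel gripper is mounted at the origin on the work surface. World frame = base frame: x ahead of the robot, y to its left, z up, the work surface at z = 0. Lengths are in mm, angles in rad, forces in N, time in s.
With the tool pointing down it reaches from about 275 to 1000 mm from the base axis. Payload 8.4 kg.
Tool frame: the origin (TCP) lies at the centre of the arm's flange, where the gripper is bolted on; the fingertips stand 173 mm ahead of it and the grasp point (between the pads) lies 155 mm ahead of it; z points along the fingers, y is the direction in which the jaws open and shut (so a half turn about z gives the same grasp; the last joint's range is limited). The gripper opens to 85 mm and grips with 20 to 120 N. Pads are 22 mm wide; open, the fingers measure 114 mm over their backs; the gripper's body (76 mm by 85 mm) begins 54 mm behind the grasp point. The pads swing forward as they close: fully open they stand 13 mm farther back than shut.
Start: joints at [-1.115, 0.353, 1.633, -0, 1.155, -0.002], TCP at [276.234, -560.646, 404.681] pointing down, gripper open.
Joint ranges: [-2.63, 2.63], [-0.92, 2.1], [0.06, 2.66], [-1.3, 4.44], [0, 2.69], [-3.02, 3.02]. Speed limits (rad/s): [2.22, 2.22, 2.79, 3.14, 3.14, 3.14].

### API

Orientations are given as [roll, pitch, yaw] about the fixed x, y, z axes, in that order (R = Rz(yaw) Ry(pitch) Rx(roll)).
In Python, from rig import sense, grab_frame, camera_model, sign_off gives the robot as it stands. The module is installed in compiled form; this text tells all that it offers.
- The arm moves only by the tool step_arm, never from a script. Its argument "commands" is a list of rows, each a list of 3 entries, a list of its own where there are three numbers: the shift along the tool's x, y, z in mm, then the turn about the tool's z in rad, then the opening, from 0 (shut) to 1 (fully open). A call has 1 to 20 rows; each row shifts and turns the pose as measured when the row begins, along the tool's axes as they then stand; what a row does not reach is not made up. A row lasts 1/8 s, in which the tool goes at most 62.5 mm and 10.7 degrees, less where a joint would pass 70% of its speed; a pose out of reach is approached as far as the arm can. A call with a gripper value outside its range is refused whole. The fingers move at their own pace and stop on an object; "force" is the grip in N (left out, the last holds). Time passes only in rows, so rows that do not move let the fingers close. It gives the time, the measured TCP pose, the force and the opening at its end, in the units of the state.
- sense(): the state, without advancing time (a new reading comes with each control period).
- grab_frame(name): name is "scene" or "top" or "wrist"; returns the picture (420x560x3 uint8, blue, green, red); there is no depth.
- camera_model(name): a dict with "fx", "fy", "cx", "cy" (pixels), "R" (3x3) and "t" (3): a world point X has camera coordinates R X + t. Camera axes: x right, y down, z forward; pixel columns grow to the right and rows downward; lengths in mm; the calibration is good to about 2 mm. The wrist camera is an equidistant fisheye: a pixel r from the principal point sees the ray r / f radians off the axis. A picture is of the moment at which its call begins: read the wrist's pose just before it. camera_model takes no time and is no camera call; for the wrist camera it gives the pose at the moment of the call.
- sign_off(): hands the job in, once; it reports no verdict.
The state is a dict: "clock": time; "qpos": joint angles; "qvel": joint speeds; "joint_efforts": joint torques, N m; "eef_pos": TCP position; "tcp_rot": TCP orientation; "contact_force": force on the tool from outside, world axes, zero at the start; "wrist_torque": the same for the moment, N m; "opening": opening from 0.0 (shut) to 1.0 (fully open).
Only numpy, scipy, OpenCV 4.12 (cv2) and the standard library are available. Lean on these libraries where they do the work, as an engineer would, in place of code of your own. Each camera call takes 0.05 s, during which the arm holds its last target. There are 200 camera calls.

### The job

Turn the yellow lock collar on the finishing box's suction port clockwise until its black line is at the red locked mark. Then, and only then, lift the clear inspection flap, which has a bar handle, until its red edge lines up with the green pointer, and finish while still holding it there steadily, because it falls shut if let go. Leave the pointer and the loose tools and wood on and around the box as they are.

Things in the scene. Friction and masses are not known exactly. Their poses are not given: they have to be found in the camera images.
- box: grey finishing box fixed to the table (it does not move), 280 mm along its x, 377 mm along its y (from -200 to +177), 110 mm high to its deck and rim. Origin: on the table midway along x; z up. Its solid deck (y -200 to -50) carries the suction port with the collar at x 0, y -150; the chamber with the flap lies at y -45 to +160. The box stands at varying places and yaw up to 0.3 rad.
- port_collar (a joint): angle (rad) of the yellow lock collar about its vertical axis: 0 = black index line at the white open mark, 1.3 = index line at the red locked mark, where the collar meets a solid stop. Grows clockwise seen from above. It starts at 0.05 to 0.55. Stiff: takes about 0.1 N m and stays where it is left.
- collar_top (a point): centre of the top face of the yellow lock collar, which is a plain upright cylinder of 58 mm diameter and 40 mm height; its underside is 8 mm above the deck (a flange of 80 mm diameter, 6 mm high, lies below it), its top 158 mm above the table. Its axis is vertical.
- collar_mark (a point): the red locked mark on the flange beside the collar, 46 mm from its axis, 117 mm above the table
- flap (a joint): opening angle (rad) of the inspection flap about its hinge: 0 = shut and level, grows as the near edge is lifted, stop at 1.3. The hinge is nearly free: the flap falls shut from every angle when it is let go. Mass about 0.45 kg (0.3 to 0.65).
- flap_handle (a point): middle of the flap's dark round bar handle: 12 mm thick, 120 mm long along the box's x between two posts, centre 41 mm above the flap's top face (45 mm above mid-thickness), 159 mm above the table when shut. Being round it can pivot between fingers that stay pointing down. Axes turn with the flap: x along the bar, y towards the hinge, z out of the flap.
- flap_hinge (a point): point on the hinge line (along the box's x), midway along it, 114 mm above the table at y = +160 of the box. The handle's bar lies 190 mm from it in the plane of the flap and 45 mm off that plane. The flap is 280 mm wide, 205 mm long, 8 mm thick, white frame with a clear pane and a red stripe along its edge on the pointer's side.
- pointer (a joint): angle (rad) at which the green pointer is set on its quadrant, counted as the flap's: the flap lines up with the pointer when joint flap equals joint pointer. 0.55 to 0.95. Stiff, stays as it is set.
- pointer_tip (a point): centre of the green ball (16 mm) at the tip of the green pointer rod, 235 mm from the hinge line, at the box's +x side, 158 mm from the box's middle. Its y axis points along the rod to the hinge line.
- wax_tin: brass-coloured round wax tin, 36 mm diameter, 16 mm high, standing on the box's deck beside the collar; origin at the centre of its underside
- carving: dark wooden carving blank 70 x 50 x 45 mm lying inside the box under the flap; origin at the centre of its underside
- root_a: loose driftwood root about 200 x 70 x 50 mm lying to the left of the box; origin on the table under its middle
- root_b: loose driftwood root about 180 x 65 x 45 mm lying to the right of the box; origin on the table under its middle
- sanding_block: cork sanding block 90 x 50 x 28 mm left of the box; origin at the centre of its underside
- colour_block: blue plastic sanding block 90 x 50 x 28 mm left of the box; origin at the centre of its underside
- oil_jar: oil jar with black cap, 60 mm diameter, 75 mm high, right of the box; origin at the centre of its underside
- mallet: pale wooden mallet lying right of the box, head 60 x 100 x 55 mm, dark handle 24 mm thick reaching 142 mm along its -x; origin at the centre of its (head's) underside

How it is judged (in metres and radians):
On the way, in this order (a step that is already met when the one before it is completed fails the run):
1. the collar is turned to its locked mark while the flap is shut (value of joint port_collar above 1.2 rad and value of joint flap below 0.1 rad), for 0.2 s.
2. the flap is lifted into line with the green pointer (angle between the y axis of flap_handle and the y axis of pointer_tip, either way round below 0.07 rad and value of joint port_collar above 1.2 rad), for 0.2 s.
At the end, for the whole second after the job is handed in: The collar is within 0.1 rad of its locked stop, and the flap, held by the gripper's fingers (contact above 0.8 N) and still, is within 0.07 rad (4 degrees) of the green pointer's angle (all of step 2 and contact force between the fingers and flap above 0.8 N and value of joint flap above 0.4 rad and velocity of joint flap between -0.1 and 0.1 rad/s); the arm keeps its last pose, push and grip.
It fails at once if the flap is lifted more than 0.15 rad while the collar is not locked (value of joint flap above 0.15 rad and value of joint port_collar below 1.15 rad).
It fails at once if the green pointer is shifted by more than 10 mm (distance of pointer_tip from where it was at the start of the episode above 0.01 m).
It fails at once if a loose thing on or around the box is shifted by more than 20 mm (distance of any of wax_tin, carving, root_a, root_b, sanding_block, colour_block, oil_jar, mallet from where it was at the start of the episode above 0.02 m).
It also fails if it takes over 51 s, if anything falls off the work surface, if the arm or the gripper's body presses on something with over 40 N, if the wrist force passes 120 N, or if a joint passes its speed limit or range.

## Working session

There is one attempt and no reset: what is moved stays moved. The work goes in short steps, Python scripts to look and compute and a tool call to move; the robot and the scene stay as the last step left them, time stands still between calls to the robot, and variables do not carry over. Pictures are saved under pics/ and viewed, about 8 in all and at most 12, crops included, and the job is handed in when it is done.

Besides the shell and the picture viewer there is one more tool, called after "Request:" by a JSON object that holds its "method" and its "body", one argument or row to a line. step_arm: Moves the arm, as the interface text tells. Its arguments: {"type":"object","properties":{"commands":{"type":"array","items":{"type":"array"}},"force":{"type":"number"}},"required":["commands"]}

```bash
mkdir -p pics && python3 - <<'E'
from rig import *
import cv2,numpy as np
s=sense();print(s)
a=grab_frame("scene");b=grab_frame("top")
cv2.imwrite("pics/scene0.png",a);cv2.imwrite("pics/top0.png",b)
for n in("scene","top","wrist"):print(n,camera_model(n))
E
```

```text
{'clock': 0.0, 'qpos': array([-1.11539214e+00,  3.53672628e-01,  1.63415139e+00,  1.70542908e-05,
        1.15519511e+00, -2.39250252e-03]), 'qvel': array([ 0.00045082, -0.00030815, -0.00072057, -0.00081192,  0.00046099,
       -0.00093823]), 'joint_efforts': array([-1.68011342e-03, -6.05248475e+01, -3.42072165e+01, -1.48850827e-04,
        9.10782226e-03, -6.32746463e-06]), 'eef_pos': array([ 276.13442125, -560.42491763,  403.93883492]), 'tcp_rot': array([-3.14016622e+00, -1.90054821e-05,  4.57789775e-01]), 'contact_force': array([0.11113828, 0.18440085, 0.01151423]), 'wrist_torque': array([ 0.01035328, -0.00574594,  0.00631535]), 'opening': 1.0023246060630155}
scene {'fx': 472.61318501135077, 'fy': 472.61318501135077, 'cx': 274.9376424775529, 'cy': 210.1355249503373, 'R': array([[ 0.32234795,  0.9465258 ,  0.01344276],
       [ 0.76117208, -0.25072938, -0.5981236 ],
       [-0.56276892,  0.20303617, -0.80129112]]), 't': array([-163.61591436, -344.98055448, 1588.96598906])}
top {'fx': 475.4141261061111, 'fy': 475.4141261061111, 'cx': 274.7088819134652, 'cy': 212.36967428867496, 'R': array([[ 1.75378843e-02, -9.99846139e-01, -3.47055680e-04],
       [-9.92517278e-01, -1.73673792e-02, -1.20862846e-01],
       [ 1.20838223e-01,  2.46413738e-03, -9.92669155e-01]]), 't': array([ -12.78412129,  537.43856529, 1248.74102691])}
wrist {'fx': 325.19226210127806, 'fy': 325.19226210127806, 'cx': 276.0349311554068, 'cy': 205.52446180908635, 'R': array([[ 0.44137281, -0.89732286, -0.00131874],
       [-0.86421772, -0.42548373,  0.2684983 ],
       [-0.24149076, -0.11736817, -0.96327926]]), 't': array([-623.51483237,  -33.90310085,  379.73608686])}
```

View pics/scene0.png

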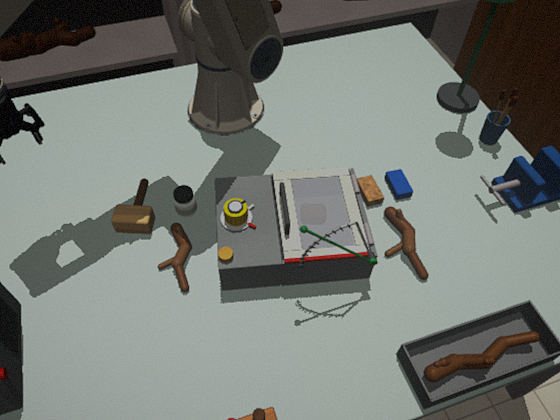

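View pics/top0.png

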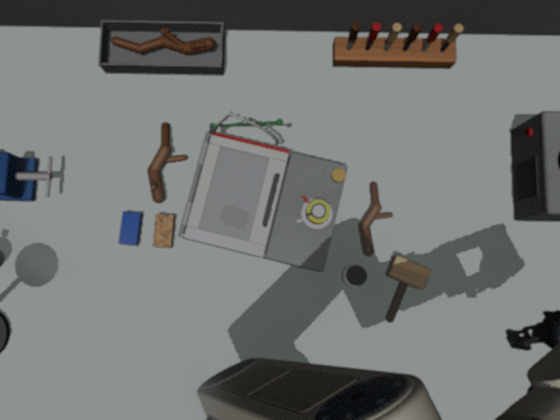

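The scene view shows the collar at about (236,210), the flap handle at (285,208) and the green ball at (304,229). In the top view the collar is at (318,211), the handle at (271,200), the red stripe runs (217,137) to (290,150), and the tin is at (339,175).

```bash
cat > h.py <<'E'
import numpy as np,cv2
from rig import *
def ray(m,u,v):
    R=np.array(m["R"]);t=np.array(m["t"]);d=R.T@np.array([(u-m["cx"])/m["fx"],(v-m["cy"])/m["fy"],1.]);return -R.T@t,d/np.linalg.norm(d)
def fray(m,u,v):
    R=np.array(m["R"]);t=np.array(m["t"]);x=np.array([u-m["cx"],v-m["cy"]]);r=np.hypot(*x);th=r/m["fx"]
    d=R.T@np.r_[x/max(r,1e-9)*np.sin(th),np.cos(th)];return -R.T@t,d
def onz(o,d,z):return o+d*(z-o[2])/d[2]
def tri(a,b):
    A=np.zeros((3,3));c=np.zeros(3)
    for o,d in(a,b):
        P=np.eye(3)-np.outer(d,d);A+=P;c+=P@o
    return np.linalg.solve(A,c)
def proj(m,X):
    c=np.array(m["R"])@X+m["t"];return m["fx"]*c[0]/c[2]+m["cx"],m["fy"]*c[1]/c[2]+m["cy"]
def fproj(m,X):
    c=np.array(m["R"])@X+m["t"];r=np.hypot(c[0],c[1]);k=m["fx"]*np.arctan2(r,c[2])/r;return c[0]*k+m["cx"],c[1]*k+m["cy"]
def mask(im,lo,hi):return cv2.inRange(cv2.cvtColor(im,cv2.COLOR_BGR2HSV),lo,hi)
def blobs(k,mn=6):
    n,_,st,ce=cv2.connectedComponentsWithStats(k)
    return [(st[i].tolist(),ce[i].round(1).tolist()) for i in range(1,n) if st[i][4]>=mn]
E
python3 - <<'E'
from h import *
for n in("scene","top"):
    im=cv2.imread(f"pics/{n}0.png");m=camera_model(n)
    print(n)
    print("yel",blobs(mask(im,(22,130,90),(35,255,255))))
    print("grn",blobs(mask(im,(45,100,50),(85,255,255))))
    r=cv2.bitwise_or(mask(im,(0,170,90),(6,255,255)),mask(im,(174,170,90),(180,255,255)))
    print("red",blobs(r))
    x,y=((200,160),(170,95))[n=="top"]
    cv2.imwrite(f"pics/c_{n}.png",cv2.resize(im[y:y+140,x:x+190],None,fx=4,fy=4,interpolation=cv2.INTER_CUBIC))
E
```

```text
scene
yel [([224, 198, 23, 19, 185], [234.9, 208.3]), ([225, 253, 6, 6, 13], [227.6, 256.0])]
grn [([300, 226, 32, 16, 74], [312.0, 232.6]), ([333, 242, 44, 23, 87], [359.1, 254.7])]
red [([248, 223, 8, 5, 20], [251.6, 225.0]), ([358, 252, 10, 3, 20], [363.4, 253.2]), ([303, 254, 52, 7, 159], [328.5, 256.6]), ([284, 258, 17, 5, 51], [292.2, 259.7]), ([0, 368, 4, 9, 31], [1.4, 372.1]), ([228, 418, 7, 2, 10], [231.0, 418.7])]
top
yel [([308, 201, 11, 10, 15], [311.9, 204.5]), ([314, 213, 14, 10, 19], [320.9, 218.7]), ([309, 216, 4, 5, 9], [310.3, 218.2])]
grn [([271, 120, 11, 5, 26], [277.6, 121.9]), ([258, 123, 8, 1, 8], [261.5, 123.0]), ([211, 124, 4, 2, 8], [212.5, 124.5]), ([221, 125, 8, 1, 8], [224.5, 125.0]), ([234, 124, 15, 1, 15], [241.0, 124.0])]
red [([372, 23, 9, 8, 60], [376.0, 26.5]), ([434, 24, 9, 8, 56], [437.8, 27.6]), ([529, 128, 4, 8, 20], [530.4, 131.6]), ([225, 136, 12, 3, 12], [230.5, 137.0]), ([238, 139, 7, 2, 7], [241.0, 139.6]), ([250, 142, 8, 2, 8], [253.5, 142.6])]
```

View pics/c_scene.png

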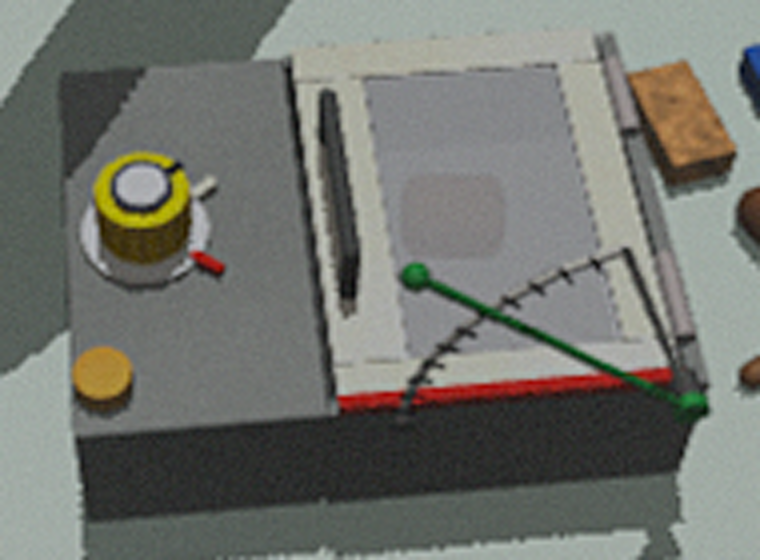

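View pics/c_top.png

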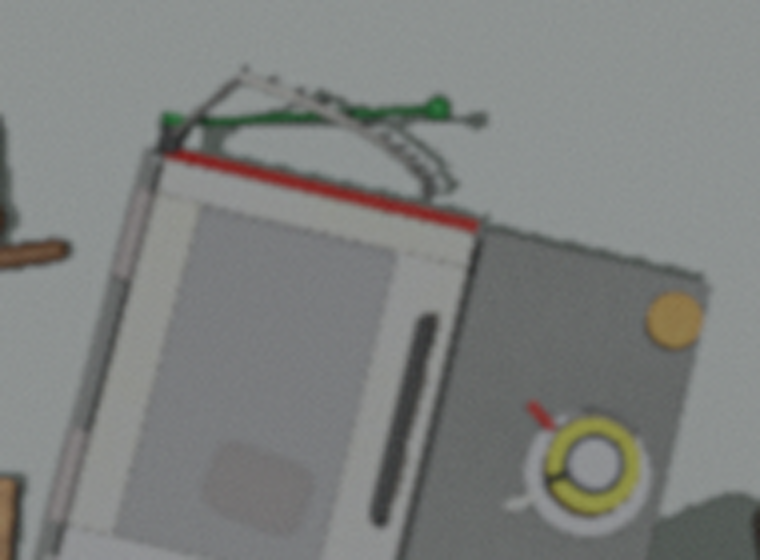

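The crops show the ball at top (279.5,121.8) and scene (303.8,229). The index line is just clockwise of the white mark and the red mark lies further clockwise. The tin sits at top (338.5,175).

```bash
python3 - <<'E'
from h import *
T=camera_model("top");S=camera_model("scene")
t=lambda x,y:ray(T,170+x/4,95+y/4)
s=lambda x,y:ray(S,200+x/4,160+y/4)
col=onz(*t(592,465),158);print("collar top",col,"scene",onz(*s(141,188),158),"tri",tri(t(592,465),s(141,188)))
ang=lambda p:np.degrees(np.arctan2(p[1],p[0]))
h1,h2=onz(*t(428,320),159),onz(*t(380,520),159);print("handle ends",h1,h2,np.linalg.norm(h1-h2),"mid",(h1+h2)/2,"yaw",ang(h1-h2))
h=[onz(*s(328,95),159),onz(*s(348,300),159)];print("handle scene",h,sum(h)/2,ang(h[1]-h[0]))
r1,r2=onz(*t(168,155),118),onz(*t(478,229),118);print("stripe",r1,r2,"yaw",ang(r1-r2)-90)
r1,r2=onz(*s(670,376),118),onz(*s(340,404),118);print("stripe s",r1,r2,"yaw",ang(r1-r2)-90)
print("tin",onz(*t(675,320),126))
b=tri(t(438,107),s(415,276));print("ball",b)
yaw=np.radians(-11.9)
for yaw in np.radians([-10.5,-11.5,-12.5]):
    c,sn=np.cos(yaw),np.sin(yaw);Rz=np.array([[c,-sn,0],[sn,c,0],[0,0,1]])
    o=np.r_[col[:2],0]-Rz@[0,-150,0]
    bl=Rz.T@(b-o);print("box o",o,"ball local",bl,"pointer",np.arctan2(bl[2]-114,160-bl[1]),np.hypot(bl[2]-114,160-bl[1]))
    print(" handle mid",o+Rz@[0,-30,159],"tin local",Rz.T@(onz(*t(675,320),126)-o))
# index line & marks angles (world) about the axis
for n,p,z in(("idx",(560,475),158),("idxdeck",(555,478),150),("white",(517,502),117),("red",(540,415),117)):
    q=onz(*t(*p),z)-col;print(n,ang(q),np.hypot(*q[:2]))
E
```

```text
collar top [ 526.89561841 -108.81648468  158.        ] scene [ 530.74753397 -111.36935315  158.        ] tri [ 527.32367431 -109.9321504   153.11174072]
handle ends [614.53894058  -7.67785617 159.        ] [491.00116076  19.26585816 159.        ] 126.44187117095625 mid [552.77005067   5.79400099 159.        ] yaw -12.303596065400399
handle scene [array([497.73877162,  19.8073544 , 159.        ]), array([647.05134872, -20.27744924, 159.        ])] [ 5.72395060e+02 -2.35047424e-01  1.59000000e+02] -15.027428090872721
stripe [727.56635747 160.87165323 118.        ] [682.47120793 -38.63133252 118.        ] yaw -12.736949108605401
stripe s [731.88999488 152.32476358 118.        ] [688.62325667 -38.61186037 118.        ] yaw -12.76775194377501
tin [ 623.9358408  -163.37677722  126.        ]
ball [713.27816292 -11.32073113 271.113062  ]
box o [554.23094723  38.67175146   0.        ] ball local [165.49436169 -20.17130092 271.113062  ] pointer 0.7171399827744935 239.05273880106742
 handle mid [548.76388147   9.17410423 159.        ] tin local [ 105.35809848 -185.96249948  126.        ]
box o [556.80080857  38.17222102   0.        ] ball local [163.20333288 -17.3027996  271.113062  ] pointer 0.7250982092262825 236.89828407523615
 handle mid [550.81977054   8.77447988 159.        ] tin local [ 105.96968409 -184.11826986  126.        ]
box o [559.3615605   37.62791639   0.        ] ball local [160.86259074 -14.47471913 271.113062  ] pointer 0.7330867737698462 234.78914341804585
 handle mid [552.86837208   8.33903618 159.        ] tin local [ 106.5489903  -182.26364748  126.        ]
idx 108.42557707433335 20.432307062757868
idxdeck 108.70688433336389 23.06475350660353
white 113.79356249897808 47.28185623557642
red 38.90856050371194 46.761882369734046
```

Estimates are box yaw about -0.22, collar at (527,-109), pointer about 0.73 and handle at (553,8). I'm moving above the collar now, with the yaw set so that the turn ends aligned with the handle.

Request:
{"method": "step_arm", "body": {
  "commands": [
    [[38.6, -26.7, 0], 0, 1],
    [[38.6, -26.7, 0], 0, 1],
    [[38.6, -26.7, 0], 0, 1],
    [[38.6, -26.7, 0], 0, 1],
    [[38.6, -26.7, 0], 0, 1],
    [[38.6, -26.7, 0], 0, 1],
    [[38.6, -26.7, 0], 0, 1],
    [[38.6, -26.7, 0], 0, 1],
    [[38.6, -26.7, 0], 0, 1],
    [[38.6, -26.7, 0], 0, 1],
    [[38.6, -26.7, 0], 0, 1],
    [[0, 0, 0], -0.16, 1],
    [[0, 0, 0], -0.16, 1],
    [[0, 0, 0], -0.16, 1],
    [[0, 0, 0], -0.16, 1],
    [[0, 0, 0], 0, 1]
  ],
  "force": 40
}}

```text
clock: 2.1
eef_pos: [533.7, -93.5, 399.8]
tcp_rot: [-3.134, -0.001, 1.115]
contact_force: [-0.4, 0.1, -0.6]
opening: 1.001
```

```bash
cat >> h.py <<'E'
def delta(X,yaw,s):
    p=s["eef_pos"];y=s["tcp_rot"][2];d=np.array(X)-p
    xt=np.array([np.cos(y),np.sin(y),0]);yt=np.array([np.sin(y),-np.cos(y),0])
    return np.round([d@xt,d@yt,-d[2],(y-yaw+np.pi)%(2*np.pi)-np.pi],3)
E
python3 - <<'E'
from h import *
s=sense();print(s["clock"],s["qpos"].round(3),s["eef_pos"].round(1),s["tcp_rot"].round(3),delta([527,-109,300],1.1,s))
m=camera_model("wrist");im=grab_frame("wrist")
print(fproj(m,np.array([527,-109,158])),fproj(m,np.array([553,8,159])))
cv2.imwrite("pics/w1.png",im);np.save("w1.npy",m,allow_pickle=True)
print(blobs(mask(im,(22,130,60),(35,255,255)),50))
E
```

```text
2.1 [-0.177  0.231  1.814  0.003  1.103  0.277] [533.7 -93.5 399.8] [-3.134e+00 -1.000e-03  1.115e+00] [-1.6839e+01  8.0800e-01  9.9775e+01  1.5000e-02]
(np.float64(279.9577592458403), np.float64(242.8503132384206)) (np.float64(236.3155178348497), np.float64(71.46196016929838))
[([242, 191, 81, 86, 2941], [283.0, 230.3])]
```

View pics/w1.png

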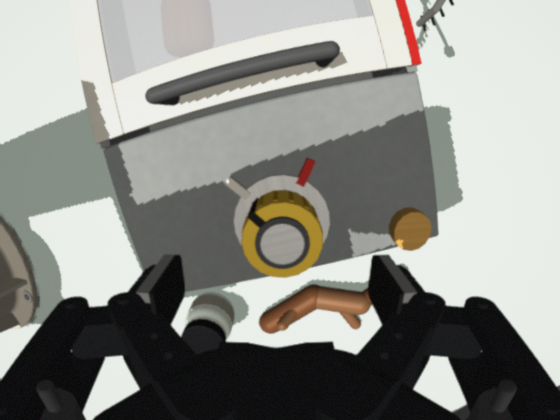

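The wrist view has the collar ring centred near (283,242), predicted (280,243). The handle bar runs from (150,97) to (338,50).

```bash
python3 - <<'E'
from h import *
m=np.load("w1.npy",allow_pickle=True).item();s=sense()
c=onz(*fray(m,283,242),158);print("collar",c,delta([c[0],c[1],300],1.1,s))
a,b=onz(*fray(m,152,96),159),onz(*fray(m,336,50),159);d=b-a
print("handle",a,b,(a+b)/2,np.linalg.norm(d),np.arctan2(d[1],d[0]))
A=np.arctan2
for n,u,v,z in(("red",310,162,117),("white",228,181,117),("idx",256,216,158)):
    q=onz(*fray(m,u,v),z)-c;print(n,A(q[1],q[0]),np.hypot(*q[:2]))
E
```

```text
collar [ 529.1980493  -109.35596131  158.        ] [-1.6179e+01  2.9650e+00  9.9783e+01  1.3000e-02]
handle [495.39104733  21.8736073  159.        ] [617.11186034  -6.74837214 159.        ] [556.25145384   7.56261758 159.        ] 125.0406894827903 -0.23094889142595254
red 0.7140266759330532 55.011430684400054
white 2.003335432125506 56.125914522548946
idx 1.8874288720380248 26.622656247877423
```

Request:
{"method": "step_arm", "body": {
  "commands": [
    [[-16, 3, 0], 0.013, 1],
    [[0, 0, 30], 0, 1],
    [[0, 0, 30], 0, 1],
    [[0, 0, 20], 0, 1],
    [[0, 0, 15], 0, 1],
    [[0, 0, 0], 0, 1]
  ]
}}

```text
clock: 2.9
eef_pos: [527.6, -113.9, 302.7]
tcp_rot: [-3.136, 0.0, 1.083]
contact_force: [0.4, 0.5, -0.2]
opening: 0.997
```

```bash
python3 - <<'E'
from h import *
s=sense();print(s["contact_force"].round(1),delta([529,-109.3,299],1.1,s))
E
```

```text
[ 0.4  0.5 -0.2] [ 4.687 -0.902  3.67  -0.017]
```

Request:
{"method": "step_arm", "body": {
  "commands": [
    [[4.5, -0.9, 3.5], 0, 1],
    [[0, 0, 0], 0, 1],
    [[0, 0, 0], 0, 0.4],
    [[0, 0, 0], 0, 0.4],
    [[0, 0, 0], 0, 0.4],
    [[0, 0, 0], 0, 0.4],
    [[0, 0, 0], 0, 0.4],
    [[0, 0, 0], 0, 0.4]
  ],
  "force": 35
}}

```text
clock: 3.9
eef_pos: [529.3, -109.2, 301.5]
tcp_rot: [-3.138, -0.001, 1.082]
contact_force: [-0.7, -0.3, -1.2]
opening: 0.665
```

Request:
{"method": "step_arm", "body": {
  "commands": [
    [[0, 0, 0], 0.14, 0.4],
    [[0, 0, 0], 0.14, 0.4],
    [[0, 0, 0], 0.14, 0.4],
    [[0, 0, 0], 0.14, 0.4],
    [[0, 0, 0], 0.14, 0.4],
    [[0, 0, 0], 0.14, 0.4],
    [[0, 0, 0], 0.14, 0.4],
    [[0, 0, 0], 0, 0.4]
  ]
}}

```text
clock: 4.9
eef_pos: [529.7, -109.7, 301.5]
tcp_rot: [-3.14, 0.003, 0.073]
contact_force: [0.0, 0.4, -1.2]
opening: 0.662
```

```bash
python3 - <<'E'
from h import *
s=sense();print(s["qpos"].round(3),s["contact_force"].round(2),s["wrist_torque"].round(3),delta([529,-109.3,301],-.22,s))
E
```

```text
[-2.070e-01  3.500e-01  1.903e+00  1.000e-03  8.920e-01  1.290e+00] [ 0.03  0.37 -1.24] [ 0.05  -0.009 -0.086] [-0.677 -0.461  0.475  0.293]
```

Request:
{"method": "step_arm", "body": {
  "commands": [
    [[0, 0, 0], 0.06, 0.4],
    [[0, 0, 0], 0.06, 0.4],
    [[0, 0, 0], 0.06, 0.4]
  ]
}}

```text
clock: 5.28
eef_pos: [529.7, -109.8, 301.5]
tcp_rot: [-3.141, 0.003, -0.101]
contact_force: [-1.1, -0.4, -0.9]
opening: 0.665
```

```bash
python3 - <<'E'
from h import *
s=sense();print(s["contact_force"].round(2),s["wrist_torque"].round(3),delta([529,-109.3,301],-.22,s))
E
```

```text
[-1.14 -0.36 -0.89] [-0.046 -0.072  0.054] [-0.765 -0.47   0.469  0.119]
```

Request:
{"method": "step_arm", "body": {
  "commands": [
    [[0, 0, 0], 0.05, 0.4],
    [[0, 0, 0], 0.05, 0.4]
  ]
}}

```text
clock: 5.52
eef_pos: [529.6, -109.8, 301.5]
tcp_rot: [3.141, 0.003, -0.194]
contact_force: [-0.2, -0.1, -0.2]
opening: 0.661
```

```bash
python3 - <<'E'
from h import *
s=sense();print(s["contact_force"].round(2),s["wrist_torque"].round(3),s["joint_efforts"].round(2),delta([529,-109.3,301],-.22,s))
m=camera_model("wrist");im=grab_frame("wrist")
x,y=fproj(m,np.array([529,-109.3,158]));print(x,y)
x,y=int(x),int(y);x0,y0=max(x-90,0),max(y-80,0)
cv2.imwrite("pics/w2.png",cv2.resize(im[y0:y0+150,x0:x0+190],None,fx=4,fy=4,interpolation=cv2.INTER_CUBIC))
E
```

```text
[-0.17 -0.08 -0.16] [ 0.241 -0.045  1.797] [ -1.86 -52.99 -28.11   0.94  -0.36   1.25] [-0.694 -0.421  0.469  0.026]
277.7991496402268 293.67366654327395
```

View pics/w2.png

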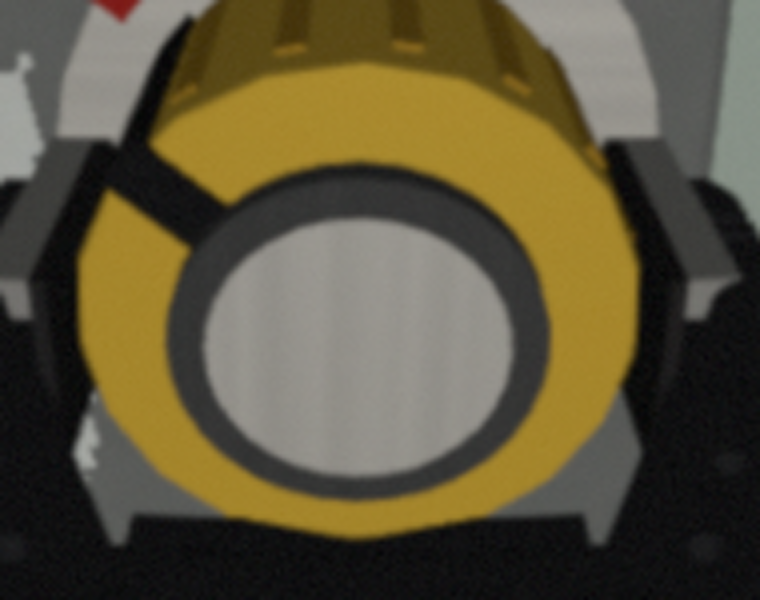

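Wrist torque rose to 1.8 N m, so the stop is met, and the black line points down towards the red mark. Releasing, lifting and re-measuring the handle.

Request:
{"method": "step_arm", "body": {
  "commands": [
    [[0, 0, 0], 0, 0.4],
    [[0, 0, 0], 0, 1],
    [[0, 0, 0], 0, 1],
    [[0, 0, 0], 0, 1],
    [[0, 0, 0], 0, 1],
    [[0, 0, -30], 0, 1],
    [[0, 0, -30], 0, 1],
    [[0, 0, -35], 0, 1],
    [[0, 0, 0], 0, 1]
  ]
}}

```text
clock: 6.7
eef_pos: [530.2, -110.1, 399.2]
tcp_rot: [-3.141, 0.003, -0.191]
contact_force: [-0.3, -0.7, 1.0]
opening: 0.998
```

```bash
python3 - <<'E'
from h import *
s=sense();print(s["contact_force"].round(2),s["qpos"].round(2),delta([556,7.5,395],-.225,s))
m=camera_model("wrist");im=grab_frame("wrist");np.save("w3.npy",m,allow_pickle=True)
print(fproj(m,np.array([529,-109.3,158])),fproj(m,np.array([556,7.5,159])))
cv2.imwrite("pics/w3.png",im)
E
```

```text
[-0.27 -0.71  1.03] [-0.21  0.23  1.82  0.    1.1   1.55] [ 2.98800e+00 -1.20317e+02  4.21700e+00  3.40000e-02]
(np.float64(277.2082279005381), np.float64(219.63321280005695)) (np.float64(114.81706287862792), np.float64(213.37049762364254))
```

View pics/w3.png

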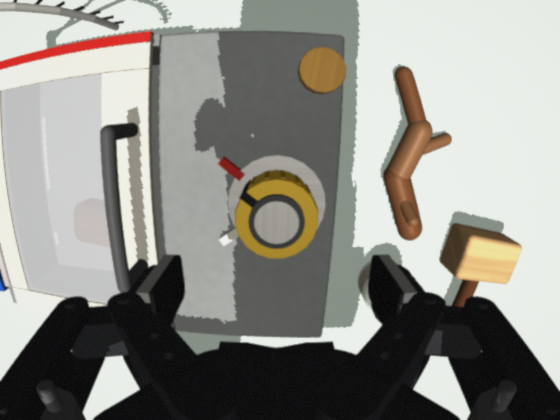

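The picture shows the index line (249,201) aligned with the red mark (231,168) and well past the white mark (225,238). The bar passes through the predicted (115,213). Moving over the handle.

Request:
{"method": "step_arm", "body": {
  "commands": [
    [[1, -40, 0], 0.034, 1],
    [[0, -40, 0], 0, 1],
    [[0, -36, 0], 0, 1],
    [[0, 0, 0], 0, 1]
  ]
}}

```text
clock: 7.25
eef_pos: [554.5, 5.7, 393.0]
tcp_rot: [3.141, 0.012, -0.228]
contact_force: [-0.7, -1.2, 0.2]
opening: 1.0
```

```bash
python3 - <<'E'
from h import *
s=sense();print(s["eef_pos"].round(1),s["contact_force"].round(2),delta([556,7.5,312],-.225,s))
m=camera_model("wrist");im=grab_frame("wrist")
print(fproj(m,np.array([556,7.5,159])))
cv2.imwrite("pics/w4.png",im)
# bar pixels: dark columns along row slices
g=cv2.cvtColor(im,cv2.COLOR_BGR2GRAY)
for v in range(140,221,20):
    r=g[v,240:320];k=np.where(r<75)[0]+240;print(v,k.min() if len(k) else None,k.max() if len(k) else None,
      onz(*fray(m,(k.min()+k.max())/2,v),159).round(1) if len(k) else "")
E
```

```text
[554.5   5.7 393. ] [-0.73 -1.18  0.23] [ 1.028e+00 -2.067e+00  8.096e+01 -3.000e-03]
(np.float64(274.40013202367817), np.float64(216.66309005914567))
140 264 300 [603.7  -8.5 159. ]
160 264 300 [591.4  -5.7 159. ]
180 264 300 [578.8  -2.8 159. ]
200 265 300 [ 5.659e+02 -2.000e-01  1.590e+02]
220 266 299 [552.5   2.8 159. ]
```

The dark band is about 36 px wide, so it includes the bar's shadow. Its bar half is centred about 272 against the predicted 274, so I'm descending.

Request:
{"method": "step_arm", "body": {
  "commands": [
    [[1, -2, 0], 0, 1],
    [[0, 0, 30], 0, 1],
    [[0, 0, 30], 0, 1],
    [[0, 0, 18], 0, 1],
    [[0, 0, 0], 0, 1],
    [[0, 0, 0], 0, 1]
  ]
}}

```text
clock: 8.05
eef_pos: [554.0, 1.7, 312.0]
tcp_rot: [3.139, 0.013, -0.234]
contact_force: [-0.4, 0.5, 0.7]
opening: 1.0
```

```bash
python3 - <<'E'
from h import *
s=sense();print(s["contact_force"].round(2),delta([556,7.5,312],-.225,s))
im=grab_frame("wrist");cv2.imwrite("pics/w5.png",im)
E
```

```text
[-0.41  0.54  0.71] [ 6.19e-01 -6.11e+00 -5.00e-03 -9.00e-03]
```

View pics/w5.png

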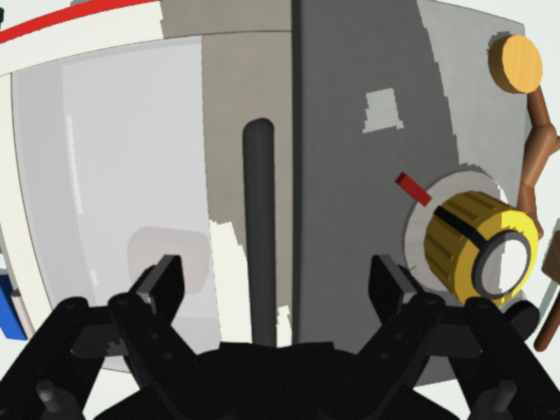

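The bar lies between the open fingers, about 6 mm towards tool -y, and the index line points straight at the red mark. Centring and closing.

Request:
{"method": "step_arm", "body": {
  "commands": [
    [[0, -6, 0], 0, 1],
    [[0, 0, 0], 0, 1],
    [[0, 0, 0], 0, 0],
    [[0, 0, 0], 0, 0],
    [[0, 0, 0], 0, 0],
    [[0, 0, 0], 0, 0],
    [[0, 0, 0], 0, 0],
    [[0, 0, 0], 0, 0],
    [[0, 0, 0], 0, 0],
    [[0, 0, 0], 0, 0]
  ],
  "force": 40
}}

```text
clock: 9.35
eef_pos: [555.9, 7.6, 314.2]
tcp_rot: [3.139, 0.01, -0.233]
contact_force: [-0.7, -0.7, 1.2]
opening: 0.117
```

```bash
python3 - <<'E'
from h import *
s=sense();print(s["eef_pos"],s["contact_force"].round(2))
# cumulative and stepwise path to flap angle a
f=lambda a:np.array([160-190*np.cos(a)+45*np.sin(a),114+190*np.sin(a)+45*np.cos(a)])
p=f(0)
for a in np.linspace(0,.733,9)[1:]:
    q=f(a);print(round(a,3),"row y",round(-(q-p)[0],1),"z",round(-(q-p)[1],1),"cum",(q-f(0)).round(1));p=q
E
```

```text
[555.93108606   7.5998777  314.19870765] [-0.72 -0.66  1.19]
0.092 row y -4.9 z -17.2 cum [ 4.9 17.2]
0.183 row y -6.5 z -16.7 cum [11.4 33.9]
0.275 row y -8.0 z -16.0 cum [19.3 49.9]
0.366 row y -9.4 z -15.2 cum [28.7 65.1]
0.458 row y -10.8 z -14.3 cum [39.5 79.4]
0.55 row y -12.0 z -13.2 cum [51.5 92.6]
0.641 row y -13.2 z -12.1 cum [ 64.7 104.7]
0.733 row y -14.2 z -10.8 cum [ 78.9 115.6]
```

Request:
{"method": "step_arm", "body": {
  "commands": [
    [[0, -2.3, -8.6], 0, 0],
    [[0, -2.6, -8.6], 0, 0],
    [[0, -3.1, -8.4], 0, 0],
    [[0, -3.4, -8.3], 0, 0],
    [[0, -3.8, -8.1], 0, 0],
    [[0, -4.2, -7.9], 0, 0],
    [[0, -4.5, -7.7], 0, 0],
    [[0, -4.9, -7.5], 0, 0],
    [[0, 0, 0], 0, 0]
  ]
}}

```text
clock: 10.48
eef_pos: [563.0, 37.3, 383.3]
tcp_rot: [3.136, 0.012, -0.232]
contact_force: [-0.5, -3.2, -3.2]
opening: 0.12
```

```bash
cat >> h.py <<'E'
P0=np.array([555.9,7.6,314.2]);by=np.array([np.sin(.222),np.cos(.222),0]);bx=np.array([np.cos(.222),-np.sin(.222),0])
f=lambda a:np.array([160-190*np.cos(a)+45*np.sin(a),114+190*np.sin(a)+45*np.cos(a)])
def flapstate(s,target=.733):
    d=s["eef_pos"]-P0;c=np.array([d@by,d[2]]);A=np.linspace(0,1.3,1301)
    E=[np.linalg.norm(f(a)-f(0)-c) for a in A];a=A[np.argmin(E)];g=f(target)-f(0)-c
    print("t",round(s["clock"],2),"boxx",round(d@bx,1),"c",c.round(1),"flap",a,"err",round(min(E),1),"togo y,z",(-g).round(1),"F",s["contact_force"].round(1),"op",round(s["opening"],3),"rot",s["tcp_rot"].round(3))
E
python3 -c "
from h import *
flapstate(sense())"
```

```text
t 10.47 boxx 0.3 c [30.6 69.1] flap 0.388 err 0.8 togo y,z [-48.3 -46.5] F [-0.5 -3.2 -3.2] op 0.12 rot [ 3.136  0.012 -0.232]
```

Request:
{"method": "step_arm", "body": {
  "commands": [
    [[0, -5.1, -7.1], 0, 0],
    [[0, -5.3, -6.8], 0, 0],
    [[0, -5.6, -6.5], 0, 0],
    [[0, -5.9, -6.2], 0, 0],
    [[0, -6.2, -5.8], 0, 0],
    [[0, -6.5, -5.5], 0, 0],
    [[0, -6.6, -5.2], 0, 0],
    [[0, 0, 0], 0, 0],
    [[0, 0, 0], 0, 0]
  ]
}}

```text
clock: 11.6
eef_pos: [572.7, 78.8, 428.7]
tcp_rot: [3.133, 0.014, -0.232]
contact_force: [-1.2, -4.3, -1.1]
opening: 0.121
```

```bash
python3 - <<'E'
from h import *
flapstate(sense())
im=grab_frame("scene");cv2.imwrite("pics/s6.png",im);cv2.imwrite("pics/t6.png",grab_frame("top"))
cv2.imwrite("pics/c6.png",cv2.resize(im[150:300,200:400],None,fx=4,fy=4,interpolation=cv2.INTER_CUBIC))
E
```

```text
t 11.6 boxx 0.7 c [ 73.2 114.5] flap 0.706 err 2.4 togo y,z [-5.7 -1.1] F [-1.2 -4.3 -1.1] op 0.121 rot [ 3.133  0.014 -0.232]
```

View pics/c6.png

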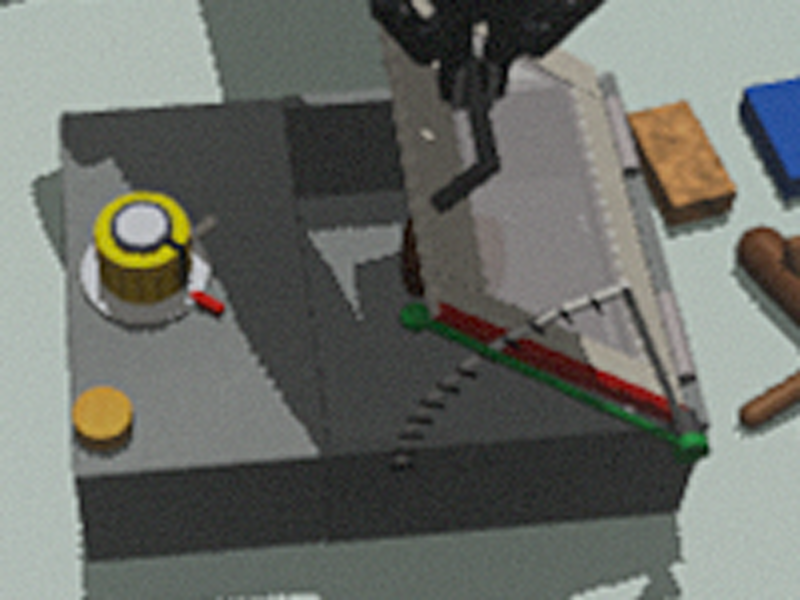

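The stripe runs from about (441,310) to (685,412) in the crop and the rod from (415,316) to (690,447), so they look nearly parallel. Checking that numerically.

```bash
python3 - <<'E'
from h import *
im=cv2.imread("pics/s6.png");it=cv2.imread("pics/t6.png");S=camera_model("scene");T=camera_model("top")
yaw=-.222;c,s=np.cos(yaw),np.sin(yaw);Rz=np.array([[c,-s,0],[s,c,0],[0,0,1]]);o=np.r_[528.5,-109.2,0]-Rz@[0,-150,0]
def onx(m,u,v,X):
    p,d=ray(m,u,v);p=Rz.T@(p-o);d=Rz.T@d;q=p+d*(X-p[0])/d[0];return q
a=lambda q:(round(float(np.arctan2(q[2]-114,160-q[1])),3),q.round(0).tolist())
for n,m,I,(x0,y0,w,h) in(("scene",S,im,(300,220,90,45)),):
    sub=I[y0:y0+h,x0:x0+w]
    r=cv2.bitwise_or(mask(sub,(0,150,70),(7,255,255)),mask(sub,(173,150,70),(180,255,255)));g=mask(sub,(45,100,40),(85,255,255))
    for nm,k,X in(("red",r,140),("green",g,158)):
        ys,xs=np.nonzero(k)
        if nm=="green":kk=(xs>10)&(xs<62);xs,ys=xs[kk],ys[kk]
        vx,vy,cx,cy=cv2.fitLine(np.c_[xs,ys].astype(np.float32),cv2.DIST_HUBER,0,.01,.01).ravel()
        P=[onx(m,x0+cx+t*vx,y0+cy+t*vy,X) for t in(-25,20)];d=P[1]-P[0];print(n,nm,len(xs),"line angle",np.arctan2(-d[2],d[1]).round(3),[a(p) for p in P])
print("ball scene",a(onx(S,303.75,229,158)),"top rays tri",a(Rz.T@(tri(ray(T,279.5,121.75),ray(S,303.75,229))-o)))
print(proj(T,o+Rz@[0,-150,158]))
E
```

```text
scene red 122 line angle 0.702 [(0.719, [140.0, 23.0, 234.0]), (0.769, [140.0, 127.0, 146.0])]
scene green 124 line angle 0.744 [(0.73, [158.0, 6.0, 252.0]), (0.705, [158.0, 106.0, 160.0])]
ball scene (0.731, [158.0, -14.0, 270.0]) top rays tri (0.735, [159.0, -14.0, 271.0])
(np.float64(318.16211737738763), np.float64(210.59776278739037))
```

The flap reads about 0.705 and the pointer about 0.735. Raising slightly.

Request:
{"method": "step_arm", "body": {
  "commands": [
    [[0, -2.5, -0.8], 0, 0],
    [[0, -2.5, -0.8], 0, 0],
    [[0, 0, 0], 0, 0],
    [[0, 0, 0], 0, 0],
    [[0, 0, 0], 0, 0],
    [[0, 0, 0], 0, 0]
  ]
}}

```text
clock: 12.45
eef_pos: [573.5, 81.7, 430.5]
tcp_rot: [3.13, 0.014, -0.233]
contact_force: [-2.0, -4.2, 0.7]
opening: 0.124
```

```bash
python3 - <<'E'
from h import *
flapstate(sense())
S=camera_model("scene");yaw=-.222;c,s=np.cos(yaw),np.sin(yaw);Rz=np.array([[c,-s,0],[s,c,0],[0,0,1]]);o=np.r_[528.5,-109.2,0]-Rz@[0,-150,0]
I=grab_frame("scene");sub=I[220:265,300:390]
def onx(u,v,X):
    p,d=ray(S,u,v);p=Rz.T@(p-o);d=Rz.T@d;return p+d*(X-p[0])/d[0]
for nm,k,X in(("red",cv2.bitwise_or(mask(sub,(0,150,70),(7,255,255)),mask(sub,(173,150,70),(180,255,255))),140),("green",mask(sub,(45,100,40),(85,255,255)),158)):
    ys,xs=np.nonzero(k);kk=(xs<62)|(nm=="red");kk&=(xs>10);xs,ys=xs[kk],ys[kk]
    vx,vy,cx,cy=cv2.fitLine(np.c_[xs,ys].astype(np.float32),cv2.DIST_HUBER,0,.01,.01).ravel()
    P=[onx(300+cx+t*vx,220+cy+t*vy,X) for t in(-25,20)];d=P[1]-P[0];print(nm,len(xs),np.arctan2(-d[2],d[1]).round(3),np.arctan2(P[0][2]-114,160-P[0][1]).round(3))
b=mask(I[220:240,295:312],(45,100,40),(85,255,255));print(blobs(b))
print("qvel",abs(sense()["qvel"]).max())
T=grab_frame("top");cv2.imwrite("pics/t7.png",T[90:290,110:450]);cv2.imwrite("pics/s7.png",I)
t=cv2.absdiff(T,cv2.imread("pics/top0.png"));print([b for b in blobs(((t.max(2)>50)*255).astype(np.uint8),25)])
E
```

```text
t 12.45 boxx 0.9 c [ 76.2 116.3] flap 0.724 err 2.2 togo y,z [-2.7  0.7] F [-2.  -4.2  0.7] op 0.124 rot [ 3.13   0.014 -0.233]
red 124 0.721 0.736
green 122 0.747 0.732
[([5, 6, 12, 8, 53], [9.8, 9.3])]
qvel 0.0016238676916094745
[([244, 106, 10, 3, 25], [248.6, 107.0]), ([173, 111, 57, 117, 1000], [190.4, 175.1]), ([232, 110, 12, 10, 36], [238.7, 112.3]), ([254, 110, 5, 11, 26], [256.1, 114.8]), ([208, 123, 37, 19, 312], [224.4, 131.0]), ([257, 126, 32, 77, 982], [269.6, 159.4]), ([273, 126, 20, 22, 207], [285.1, 135.0]), ([246, 139, 13, 6, 43], [251.8, 141.8]), ([172, 155, 11, 7, 58], [176.8, 158.2]), ([202, 164, 51, 55, 1081], [234.1, 187.5]), ([268, 174, 15, 55, 163], [275.1, 199.9]), ([263, 213, 4, 14, 41], [264.8, 220.2]), ([172, 214, 4, 25, 50], [173.5, 223.9]), ([277, 219, 120, 129, 5545], [338.7, 286.6]), ([390, 224, 134, 86, 5480], [459.1, 267.4]), ([178, 236, 111, 77, 2045], [234.8, 260.8]), ([265, 238, 5, 17, 38], [267.0, 246.0]), ([495, 310, 65, 110, 3736], [538.3, 371.3]), ([169, 328, 7, 92, 383], [171.2, 375.2]), ([306, 353, 16, 10, 112], [313.9, 357.6]), ([203, 357, 84, 63, 3481], [250.9, 387.5]), ([286, 362, 156, 58, 6180], [357.9, 392.6])]
```

Flap reads 0.72–0.74 and the pointer 0.73–0.75, well inside 0.07. The arm is still and the grip holds at opening 0.124, so I'm handing in.

```bash
python3 -c "
from rig import *
sign_off();s=sense();print(s['clock'],s['eef_pos'],s['opening'],s['contact_force'])"
```

```text
the job is handed in; nothing more can be done
the job is handed in; nothing more can be done
```

I turned the collar to its locked stop, then lifted the flap to the green pointer, and handed in while still gripping the bar. The clock stood at about 12.5 s of the 51 s allowed. `sign_off` gives no verdict, so I don't know the result.

- **Collar:** it turned about 1.2 rad clockwise until the wrist torque rose to 1.8 N m. In the two wrist pictures taken after letting go, the black line pointed at the red mark. The flap was shut while I did this.
- **Flap:** my last estimates of its angle were 0.724 rad from the arm pose, and 0.721 and 0.736 rad from the red edge in the scene camera. The pointer measured 0.731 to 0.747 rad, so the gap is about 0.03 rad at most, against 0.07 allowed.
- **Hold:** the fingers grip the bar with a 40 N setting at opening 0.124, and the joints were still.
- **Disagreement:** the handle sat about 2 mm off the ideal arc. That is in line with the roughly 4 N sideways force on the tool and the calibration error.
- **Loose items:** my before-and-after picture comparison was inconclusive because the arm and its shadows changed much of the image. I felt no unexpected contact, and the tin and both blocks looked in place in the later views. I did not check the other loose items separately.

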